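# Seat a shelf label holder in the bench riser and hold it home

### The arm

A 6-joint arm with a two-finger parallel gripper is mounted at the origin on a cart in front of the work surface, level with it; the furniture and walls round the work are solid. World frame = base frame: x ahead of the robot, y to its left, z up, the work surface at z = 0. Lengths are in m, angles in rad, forces in N, time in s.
With the tool pointing down it reaches from about 0.375 to 0.9 m from the base axis. Payload 3.1 kg.
Tool frame: the origin (TCP) lies at the centre of the arm's flange, where the gripper is bolted on; the fingertips stand 173 mm ahead of it and the grasp point (between the pads) lies 155 mm ahead of it; y points along the fingers, z is the direction in which the jaws open and shut, and the axes are right-handed (so a half turn about y gives the same grasp; the last joint's range is limited). The gripper opens to 85 mm and grips with 20 to 120 N. Pads are 22 mm wide; open, the fingers measure 114 mm over their backs; the gripper's body (76 mm by 85 mm) begins 54 mm behind the grasp point. The pads swing forward as they close: fully open they stand 13 mm farther back than shut.
Start: joints at [-1.294, 0.527, 1.433, -0, 1.181, -0.178], TCP at [0.275, -0.561, 0.405] pointing down, gripper open.
Joint ranges: [-3.08, 3.08], [-0.75, 2.2], [0.22, 2.44], [-1.43, 4.57], [0, 2.65], [-2.85, 2.85]. Speed limits (rad/s): [2.79, 2.79, 3.14, 3.14, 3.14, 3.14].

### API

Orientations are given as a rotation vector (axis times angle).
In Python, from workcell import * gives the robot as it stands.
- The arm moves only by the tool arm_command, never from a script. Its argument "plan" is a list of rows, each an object of numbers: "grip": the opening in per cent of the stroke, from 0 (shut) to 100 (fully open); "x", "y", "z": the shift along the tool's x, y, z in m; "roll": the turn about the tool's y in rad. A call has 1 to 20 rows; each row is the pose to reach, as a shift and turn from the pose commanded when the call began, along the tool's axes at that moment; what a row does not reach only later rows make up. A row lasts 1/8 s, in which the tool goes at most 62.5 mm and 10.7 degrees, less where a joint would pass 70% of its speed; a pose out of reach is approached as far as the arm can. A call with a gripper value outside its range is refused whole. The fingers move at their own pace and stop on an object; the grip force is fixed at half the most. Time passes only in rows, so rows that repeat a pose let the fingers close. It gives the time, the measured TCP pose, the force and the opening at its end, in the units of the state.
- state(): the state, without advancing time (a new reading comes with each control period).
- grab_frame(name): name is "scene" or "top" or "wrist"; returns the picture (480x640x3 uint8, blue, green, red); there is no depth.
- calibration(name): a dict with "fx", "fy", "cx", "cy" (pixels), "k1" (the pictures are not rectified: a ray, as slopes to the right and down, at radius r is drawn at 1 + k1 r^2 times it, then the intrinsics apply), "position" and "orientation" of the camera in the world; the wrist camera has in their place "tool_from_camera" (4x4, takes a point from camera to tool coordinates, whose origin is the TCP and whose axes are the tool frame's). Camera axes: x right, y up, looking along -z (the intrinsics and any distortion apply to the point x, -y, -z); pixel columns grow to the right and rows downward; lengths in m; the calibration is good to about 2 mm. A picture is of the moment at which its call begins: read the wrist's pose just before it. calibration takes no time and is no camera call.
- job_done(): hands the job in, once; it reports no verdict.
The state is a dict: "t": time; "q": joint angles; "dq": joint speeds; "joint_efforts": joint torques, N m; "position": TCP position; "tcp_rot": TCP orientation; "force": force on the tool from outside, world axes, zero at the start; "moment": the same for the moment, N m; "gripper_width": opening from 0.0 (shut) to 1.0 (fully open).
Only numpy, scipy, OpenCV 4.12 (cv2) and the standard library are available. Lean on these libraries where they do the work, as an engineer would, in place of code of your own. Each camera call takes 0.05 s, during which the arm holds its last target.

### The job

Turn the keeper on top of the small bench riser anticlockwise (seen from above) until it clicks past its detent to its other stop, so that its arm no longer covers the label channel. Then take the wide-footed label holder out of the stand and push its foot down behind the lip on the riser's front edge, feeling it go all the way home against the spring seat. Finish while still holding it pressed home with the fingers (do not let go: the keeper will be closed over it by someone else), and leave everything else where it is.

Things in the scene. Friction and masses are not known exactly. Their poses are not given: they have to be found in the camera images.
- bench_rack: Fixed grey bench riser, 120 deep (x) x 190 wide (y) x 60 high; origin at the centre of its underside on the desk. Position and yaw vary. x points away from its front: the aluminium label channel is on its -x face (towards the robot), centred 35 mm to the -y side. The keeper stands on its top near the front, 45 mm to the +y side; two vials stand on top at the back, -y end.
- lip_edge (a point): Middle of the lip's top edge (straight part), 50 mm above the desk, axes as the riser's. The channel behind it, open at the top, is 9 mm wide (x) between lip and riser, 80 mm long between end cheeks (54 high). Above this edge the lip flares outward to -x up to 60 mm, and the riser's edge opposite is bevelled, so the mouth is about 16 mm wide.
- label_seat (a point): Centre of the channel at the height of the holder's underside when fully home: 28 mm above the desk, 22 mm below the lip's straight top edge, 32 mm below the riser's top. Axes as the riser's: x across the channel, y along it.
- spring_seat (a joint): Spring-loaded bar in the bottom of the channel on which the holder's foot rests: 0 = up (its top 8 mm above label_seat), 0.008 m = pressed down to a firm stop (home). It resists with about 3 N at first and 8.5 N at the stop, and lifts the holder again if it is not held down.
- keeper (a joint): Turn-button keeper on the riser's top, vertical axis. 0 = start: its steel arm lies over the +y end of the channel mouth and blocks it. Grows anticlockwise seen from above; an over-centre spring detent resists with about 0.1 N m, falling to nothing at 0.7 rad, then it snaps on to its stop at 1.4 rad, arm clear of the channel.
- keeper_grip (a point): On the keeper's axis at the height to grip, 96 mm above the desk. Upright black grip bar 44 long x 12 thick, 68 to 108 mm above the desk, centred here, on a hub of 36 mm dia. Flat arm 14 wide, 64 to 70 mm above the desk, reaches 71 mm from the axis. Site axes turn with the keeper (riser's axes at joint 0); in them bar and arm lie along (-0.639, -0.769, 0), the arm on that side only.
- stand: Fixed plain grey stand, 50 (x) x 190 (y) x 33 high, with two slots in a row along y (centres 50.5 mm either side of its centre; each 8 wide, 25 deep, floor 8 mm above the desk). Origin at the centre of its underside. Position and yaw vary, and which slot holds which holder. The tall drying oven stands 0.1 m behind it: come straight over from the riser, not in an outward arc.
- wide_holder: White label holder to be seated, upright in a slot of the stand. Origin at the centre of its underside, z up, x across its thickness, y along its width; front and back alike. Foot plate 5 thick x 70 wide x 34 high; neck 5 x 30 up to 60; grip block 12 thick (x) x 34 wide (y) from 60 to 90 mm above the origin, to be pinched across its thickness. About 60 g.
- narrow_holder: Bystander in the other slot: like the wide holder and as tall (90), but foot only 40 wide and grip 24 wide. Origin at the centre of its underside.
- vial_a: Bystander: small clear vial with black cap, 22 dia x 52 high, standing on the riser's top at the back. Origin at its underside.
- vial_b: Bystander: small brown vial with white cap, 22 dia x 52 high, beside the other one. Origin at its underside.
- timer_1: Bystander: beige bench timer 70 x 78 x 34, on the desk at the right. Origin at its underside.
- timer_2: Bystander: beige bench timer 70 x 78 x 34, on the desk at the right, nearer the robot. Origin at its underside.
- calculator: Bystander: black calculator 85 x 51 x 23, behind the stand. Origin at its underside.
Not all that is in view belongs to the job. What is shaped like the wide_holder but black is not meant.

How it is judged:
On the way, in this order (a step that is already met when the one before it is completed fails the run):
1. the keeper is turned past its detent to the open side (value of joint keeper above 1.2 rad), for 0.2 s.
2. the wide holder's foot stands upright behind the lip, between the cheeks (z of wide_holder in the frame of label_seat between -0.005 and 0.014 m and x of wide_holder in the frame of label_seat between -0.005 and 0.005 m and y of wide_holder in the frame of label_seat between -0.009 and 0.009 m and angle between wide_holder's own z axis and vertical below 0.15 rad), for 0.1 s.
At the end, for the whole second after the job is handed in: Keeper open (over 1.2 rad); wide holder upright (0.15 rad) in the channel, within 5 mm across and 9 mm along of label_seat and 2.5 mm of home, pressing the spring seat at least 6 of its 8 mm down with over 5 N; fingers still on the holder with over 2 N; holder at rest (under 20 mm/s) (value of joint keeper above 1.2 rad and value of joint spring_seat above 0.006 m and z of wide_holder in the frame of label_seat between -0.005 and 0.0025 m and x of wide_holder in the frame of label_seat between -0.005 and 0.005 m and y of wide_holder in the frame of label_seat between -0.009 and 0.009 m and angle between wide_holder's own z axis and vertical below 0.15 rad and contact force between wide_holder and the fingers above 2 N and contact force between wide_holder and spring_seat above 5 N and linear speed of wide_holder below 0.02 m/s); the arm keeps its last pose, push and grip.
It fails at once if the narrow label holder is displaced by more than 40 mm (distance of narrow_holder from where it was at the start of the episode above 0.04 m).
It fails at once if a vial is displaced by more than 40 mm (distance of any of vial_a, vial_b from where it was at the start of the episode above 0.04 m).
It fails at once if a timer or the calculator is displaced by more than 40 mm (distance of any of timer_1, timer_2, calculator from where it was at the start of the episode above 0.04 m).
It also fails if it takes over 54 s, if anything falls off the work surface, if the arm or the gripper's body presses on something with over 40 N, if the wrist force passes 120 N, or if a joint passes its speed limit or range.

## Working session

There is one attempt and no reset: what is moved stays moved. The work goes in short steps, Python scripts to look and compute and a tool call to move; the robot and the scene stay as the last step left them, time stands still between calls to the robot, and variables do not carry over. Pictures are saved under pics/ and viewed, and the job is handed in when it is done.

Besides the shell and the picture viewer there is one more tool, called after "Request:" as name(argument=value, ...), one argument or row to a line, values as JSON. arm_command: Moves the arm, as the interface text tells. Its arguments: {"type":"object","properties":{"plan":{"type":"array","items":{"type":"object","properties":{"grip":{"type":"number"},"x":{"type":"number"},"y":{"type":"number"},"z":{"type":"number"},"roll":{"type":"number"}}}}},"required":["plan"]}

```bash
ls; mkdir -p pics; cat > h.py <<'E'
from workcell import *
import numpy as np, cv2
from scipy.spatial.transform import Rotation as R
def save(n,im): cv2.imwrite('pics/'+n+'.png',im)
E
python3 - <<'E'
from h import *
s=state();print(s)
for n in ['scene','top','wrist']:
    c=calibration(n);print(n,c)
    im=grab_frame(n);save(n+'0',im)
E
```

```text
pics
{'t': 0.0, 'q': array([-1.29449668e+00,  5.28469251e-01,  1.43391503e+00,  3.34288389e-05,
        1.18139661e+00, -1.78478374e-01]), 'dq': array([-0.00112795,  0.00111111,  0.00135415,  0.00034967, -0.001225  ,
       -0.00056685]), 'joint_efforts': array([-3.54888307e-04, -4.42355347e+01, -1.78024864e+01, -1.00816301e-04,
        8.47014278e-03,  1.96116241e-05]), 'position': array([ 0.2744849 , -0.56111317,  0.40372726]), 'tcp_rot': array([-0.45564859,  1.97110713, -1.96668711]), 'force': array([ 0.09774904, -0.73904598, -0.32389131]), 'moment': array([-0.0181701 ,  0.01720498, -0.05430911]), 'gripper_width': 1.000871809628512}
scene {'fx': 499.536203630651, 'fy': 499.536203630651, 'cx': 315.50221436654067, 'cy': 236.5366958782394, 'k1': 0.027409170213834072, 'position': array([-0.10930264,  0.73805907,  0.76951365]), 'orientation': array([ 0.42159335, -1.07186901, -2.1859793 ])}
top {'fx': 562.6939520381018, 'fy': 562.6939520381018, 'cx': 322.9574200840893, 'cy': 239.4095559649147, 'k1': -0.09538214631107672, 'position': array([0.43155201, 0.08471884, 1.16085497]), 'orientation': array([ 0.04837593, -0.03539605, -1.57910025])}
wrist {'fx': 355.5052151307187, 'fy': 355.5052151307187, 'cx': 318.1236766846439, 'cy': 236.41535878813852, 'k1': -0.03074557685737501, 'tool_from_camera': array([[ 3.68383919e-04, -9.58158459e-01, -2.86238068e-01,
        -7.23295937e-02],
       [ 3.04424734e-04,  2.86238181e-01, -9.58158448e-01,
         2.98845824e-02],
       [ 9.99999886e-01,  2.65832217e-04,  3.97132677e-04,
         4.90087370e-04],
       [ 0.00000000e+00,  0.00000000e+00,  0.00000000e+00,
         1.00000000e+00]])}
```

View pics/scene0.png

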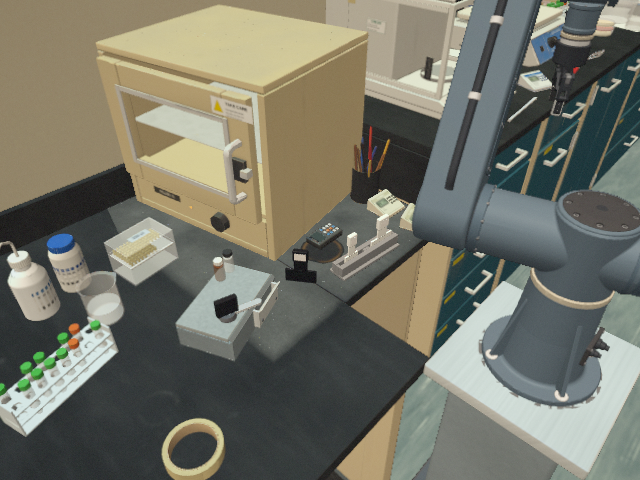

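View pics/top0.png

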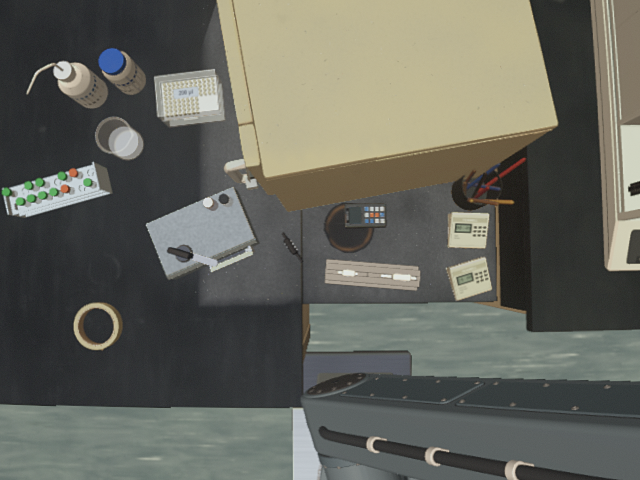

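View pics/wrist0.png

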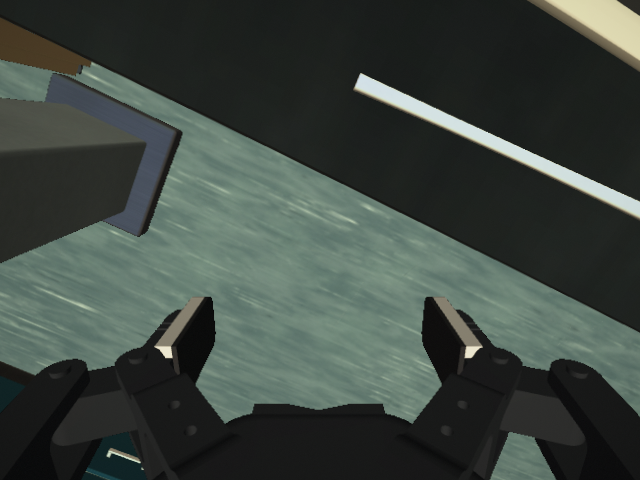

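The scene picture shows the riser at about (225,310), its black grip bar at (226,305), the stand at (365,255) and a black decoy holder at (300,265). In the top view the holders stand at (348,272) and (402,277). I'll crop these closer.

```bash
cat >> h.py <<'E'
def campose(n,s=None):
    c=calibration(n)
    if n=='wrist':
        T=np.eye(4);T[:3,:3]=R.from_rotvec(s['tcp_rot']).as_matrix();T[:3,3]=s['position']
        M=T@c['tool_from_camera'];return c,M[:3,:3],M[:3,3]
    return c,R.from_rotvec(c['orientation']).as_matrix(),np.array(c['position'])
def ray(n,uv,s=None):
    c,Rm,p=campose(n,s)
    xd=(uv[0]-c['cx'])/c['fx'];yd=(uv[1]-c['cy'])/c['fy']
    x,y=xd,yd
    for _ in range(20):
        f=1+c['k1']*(x*x+y*y);x,y=xd/f,yd/f
    d=Rm@np.array([x,-y,-1]);return p,d/np.linalg.norm(d)
def onz(n,uv,z,s=None):
    p,d=ray(n,uv,s);return p+d*(z-p[2])/d[2]
def proj(n,P,s=None):
    c,Rm,p=campose(n,s);v=Rm.T@(np.array(P)-p);x,y=v[0]/-v[2],-v[1]/-v[2]
    f=1+c['k1']*(x*x+y*y);return np.array([c['fx']*x*f+c['cx'],c['fy']*y*f+c['cy']])
def tri(rs):
    A=np.zeros((3,3));b=np.zeros(3)
    for p,d in rs:
        M=np.eye(3)-np.outer(d,d);A+=M;b+=M@p
    X=np.linalg.solve(A,b);return X,[np.linalg.norm((np.eye(3)-np.outer(d,d))@(X-p)) for p,d in rs]
def crop(im,x0,y0,x1,y1,k): return cv2.resize(im[y0:y1,x0:x1],None,fx=k,fy=k,interpolation=cv2.INTER_CUBIC)
E
python3 - <<'E'
from h import *
t=cv2.imread('pics/top0.png');s=cv2.imread('pics/scene0.png')
save('c1',crop(t,140,180,300,290,5)); save('c2',crop(t,310,240,440,310,6)); save('c3',crop(s,170,200,430,360,3))
for uv in [(180,253),(208,202),(348,272),(402,277)]: print(uv,onz('top',uv,0.09))
for uv in [(326,261),(420,264),(419,290),(326,284)]: print(uv,onz('top',uv,0.033))
E
```

```text
(180, 253) [0.46501917 0.36795901 0.09      ]
(208, 202) [0.56276415 0.31394583 0.09      ]
(348, 272) [0.42624702 0.04625686 0.09      ]
(402, 277) [ 0.41577671 -0.05635251  0.09      ]
(326, 261) [0.44836073 0.08804687 0.033     ]
(420, 264) [ 0.44059642 -0.10045168  0.033     ]
(419, 290) [ 0.38858866 -0.09763708  0.033     ]
(326, 284) [0.40237213 0.08844801 0.033     ]
```

View pics/c1.png

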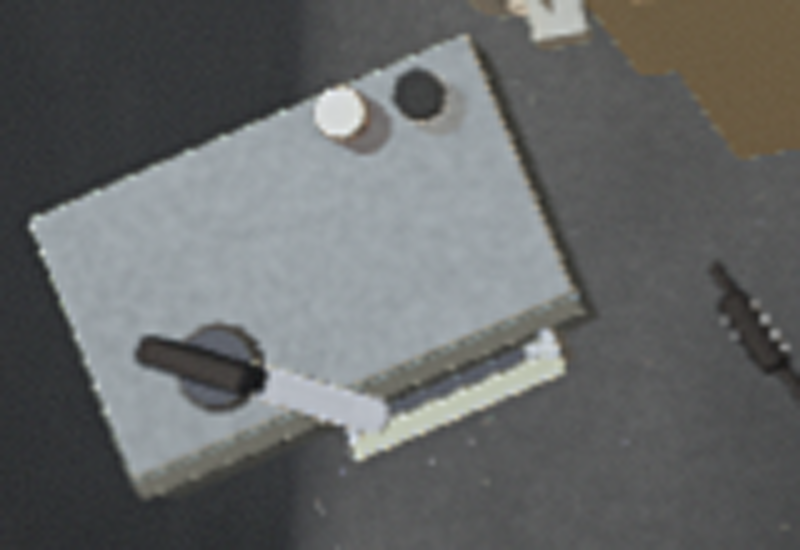

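View pics/c2.png

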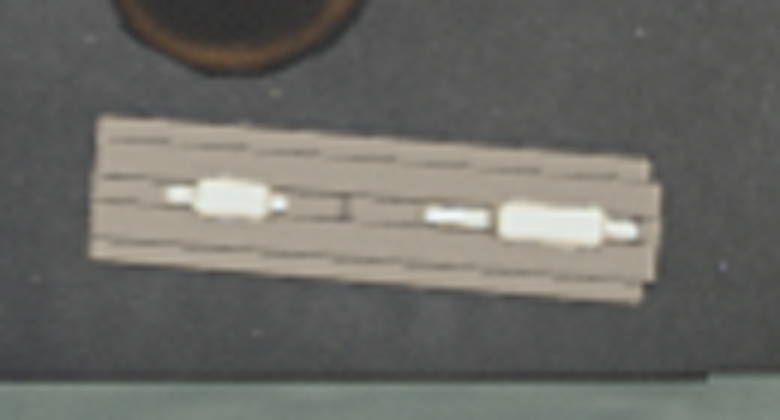

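View pics/c3.png

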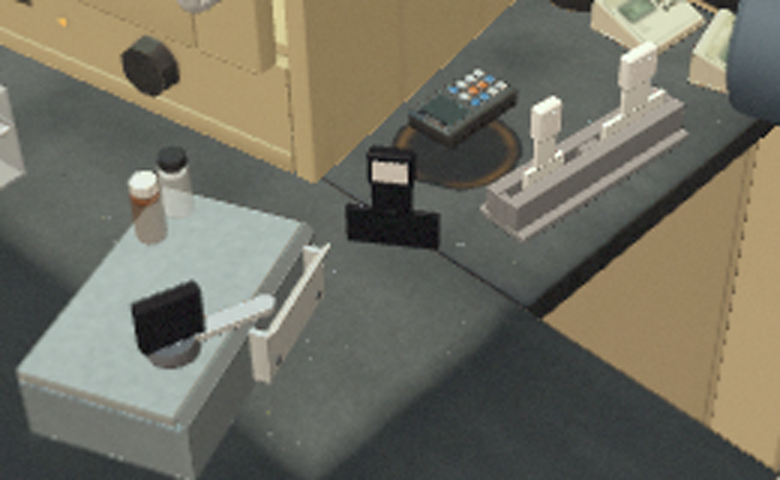

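Wide-holder candidates in the top view are white at (402,277), white at (348,272) and black at (290,245). The crop shows the right-hand white one has the wider grip and foot, so that is the target. The left one is narrow and the black one is the decoy. Next I'll measure from the two views.

```bash
python3 - <<'E'
from h import *
C1=lambda x,y:(140+(x+.5)/5-.5,180+(y+.5)/5-.5)
C2=lambda x,y:(310+(x+.5)/6-.5,240+(y+.5)/6-.5)
C3=lambda x,y:(170+(x+.5)/3-.5,200+(y+.5)/3-.5)
s=state();Rm=R.from_rotvec(s['tcp_rot']).as_matrix();print('R',Rm.round(3).tolist())
T=lambda a,b:tri([ray('top',a),ray('scene',b)])
def show(n,r):print(n,r[0].round(4),np.round(r[1],4))
show('barA(+y)',T(C1(142,345),C3(135,320)))
show('barB',T(C1(262,372),C3(199,285)))
show('backR',T(C1(470,35),C3(312,228)))  # -y end back? check
show('leftback',T(C1(30,218),C3(20,372)))
print('riser back -y',onz('top',C1(470,35),.06),' back +y',onz('top',C1(30,218),.06))
a=onz('top',C1(470,35),.06);b=onz('top',C1(30,218),.06);print(np.linalg.norm(a-b))
u=(b-a)/np.linalg.norm(b-a);print('yaw riser',np.arctan2(-u[0],u[1]))
ex=np.array([u[1],-u[0],0]);
o=(a+b)/2-ex*.06;o[2]=0;print('origin',o)
print('keeper est',o+ex*-.04+u*.045)
print('front corners',onz('top',C1(145,490),.055),onz('top',C1(585,300),.055), (o-ex*.06+u*.095),(o-ex*.06-u*.095))
# lip
print('lip top ends', onz('top',C1(357,458),.06),onz('top',C1(563,365),.06))
# wide holder
show('wide L',T(C2(500,222),C3(622,50))); show('wide R',T(C2(604,226),C3(655,45)))
print('wide mid z.098',onz('top',C2(552,223),.098),'narrow',onz('top',C2(232,199),.098))
p=onz('top',C2(502,220),.098);q=onz('top',C2(604,226),.098);print(p,q,np.linalg.norm(p-q))
for c in [(100,118),(650,160),(640,300),(90,258)]: print(onz('top',C2(*c),.033))
E
```

```text
R [[-0.898, -0.0, 0.439], [-0.439, 0.002, -0.898], [-0.0, -1.0, -0.002]]
barA(+y) [0.4728 0.388  0.1002] [0.0007 0.0007]
barB [0.4633 0.3422 0.1034] [0.0011 0.0011]
backR [0.5552 0.2377 0.0417] [0.0548 0.0548]
leftback [0.5248 0.4446 0.0602] [0.0013 0.0013]
riser back -y [0.59648645 0.26944125 0.06      ]  back +y [0.52569447 0.44568736 0.06      ]
0.18993208456387603
yaw riser 0.38194130574213625
origin [0.50541389 0.33520095 0.        ]
keeper est [0.45152366 0.36204948 0.        ]
front corners [0.41753455 0.40001015 0.055     ] [0.49135058 0.22450433 0.055     ] [0.41432868 0.40099216 0.        ] [0.48514597 0.22468303 0.        ]
lip top ends [0.42971074 0.31405485 0.06      ] [0.46561593 0.23260065 0.06      ]
wide L [ 0.4183 -0.0357  0.1104] [0.0017 0.0017]
wide R [ 0.4149 -0.0711  0.0983] [0.0004 0.0004]
wide mid z.098 [ 0.41637369 -0.054517    0.098     ] narrow [0.42486949 0.04608736 0.098     ]
[ 0.41747441 -0.0387715   0.098     ] [ 0.41526282 -0.07090753  0.098     ] 0.03221204185272697
[0.45186145 0.08751532 0.033     ]
[ 0.43612946 -0.09618366  0.033     ]
[ 0.3894825  -0.09212193  0.033     ]
[0.40522469 0.0912569  0.033     ]
```

Request:
arm_command(
  plan=[
    {"x": -0.294, "z": -0.314, "roll": -0.45},
    {"x": -0.294, "z": -0.314, "roll": -0.45},
    {"x": -0.294, "z": -0.314, "roll": -0.45},
    {"x": -0.294, "z": -0.314, "roll": -0.45},
    {"x": -0.294, "z": -0.314, "roll": -0.45},
    {"x": -0.294, "z": -0.314, "roll": -0.45},
    {"x": -0.294, "z": -0.314, "roll": -0.45},
    {"x": -0.421, "z": -0.53, "roll": -0.8},
    {"x": -0.421, "z": -0.53, "roll": -0.8},
    {"x": -0.421, "z": -0.53, "roll": -0.8},
    {"x": -0.421, "z": -0.53, "roll": -0.8},
    {"x": -0.421, "z": -0.53, "roll": -0.8},
    {"x": -0.562, "z": -0.75, "roll": -0.8},
    {"x": -0.562, "z": -0.75, "roll": -0.8},
    {"x": -0.562, "z": -0.75, "roll": -0.8},
    {"x": -0.562, "z": -0.75, "roll": -0.8},
    {"x": -0.562, "z": -0.75, "roll": -0.8},
    {"x": -0.562, "z": -0.75, "roll": -0.8},
  ],
)

```text
validation failed for argument at $.pl...
```

```bash
cat >> h.py <<'E'
import pickle
def shot(n):
    s=state();im=grab_frame('wrist');save(n,im);pickle.dump(s,open('pics/'+n+'.pkl','wb'));return s,im
def ld(n): return pickle.load(open('pics/'+n+'.pkl','rb'))
E
python3 - <<'E'
from h import *
s,im=shot('w1');print(s['t'],s['position'],R.from_rotvec(s['tcp_rot']).as_matrix().round(4).tolist(),s['q'].round(3),s['force'])
E
```

```text
0.15 [ 0.2745252  -0.56118588  0.40394752] [[-0.8983, -0.0005, 0.4393], [-0.4393, 0.0016, -0.8983], [-0.0003, -1.0, -0.0017]] [-1.294  0.528  1.434 -0.     1.181 -0.178] [ 0.19988265 -0.34218372 -0.14928643]
```

View pics/w1.png

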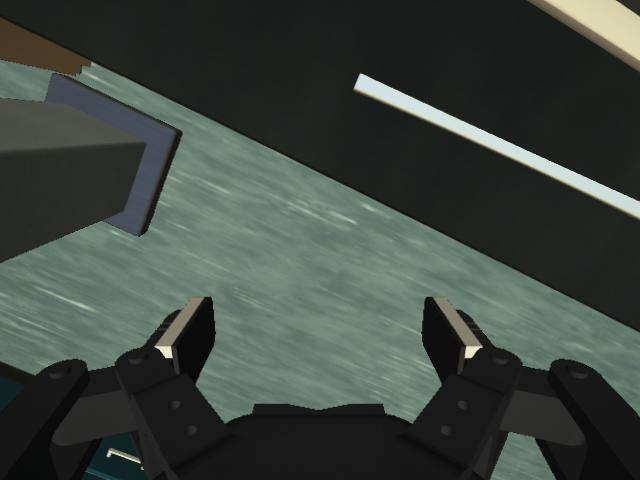

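The move was refused, probably because every row needs all its fields. I'll resend it with them filled in.

Request:
arm_command(
  plan=[
    {"grip": 100, "x": -0.294, "y": 0, "z": -0.314, "roll": -0.45},
    {"grip": 100, "x": -0.294, "y": 0, "z": -0.314, "roll": -0.45},
    {"grip": 100, "x": -0.294, "y": 0, "z": -0.314, "roll": -0.45},
    {"grip": 100, "x": -0.294, "y": 0, "z": -0.314, "roll": -0.45},
    {"grip": 100, "x": -0.294, "y": 0, "z": -0.314, "roll": -0.45},
    {"grip": 100, "x": -0.294, "y": 0, "z": -0.314, "roll": -0.45},
    {"grip": 100, "x": -0.294, "y": 0, "z": -0.314, "roll": -0.45},
    {"grip": 100, "x": -0.421, "y": 0, "z": -0.53, "roll": -0.8},
    {"grip": 100, "x": -0.421, "y": 0, "z": -0.53, "roll": -0.8},
    {"grip": 100, "x": -0.421, "y": 0, "z": -0.53, "roll": -0.8},
    {"grip": 100, "x": -0.421, "y": 0, "z": -0.53, "roll": -0.8},
    {"grip": 100, "x": -0.562, "y": 0, "z": -0.75, "roll": -0.8},
    {"grip": 100, "x": -0.562, "y": 0, "z": -0.75, "roll": -0.8},
    {"grip": 100, "x": -0.562, "y": 0, "z": -0.75, "roll": -0.8},
    {"grip": 100, "x": -0.562, "y": 0, "z": -0.75, "roll": -0.8},
    {"grip": 100, "x": -0.562, "y": 0, "z": -0.75, "roll": -0.8},
    {"grip": 100, "x": -0.562, "y": 0, "z": -0.75, "roll": -0.8},
    {"grip": 100, "x": -0.562, "y": 0, "z": -0.75, "roll": -0.8},
  ],
)

```text
t: 2.45
position: [0.4498, 0.3577, 0.4045]
tcp_rot: [-1.044, 1.439, -1.44]
force: [-0.4, -0.2, -0.2]
gripper_width: 0.998
```

```bash
python3 - <<'E'
from h import *
s,im=shot('w1');print(s['t'],s['position'],R.from_rotvec(s['tcp_rot']).as_matrix().round(4).tolist(),s['q'].round(3),s['force'])
E
```

```text
2.45 [0.44980101 0.3577225  0.40445839] [[-0.312, -0.0013, 0.9501], [-0.9501, -0.0013, -0.312], [0.0016, -1.0, -0.0009]] [ 4.780e-01  4.600e-01  1.561e+00 -1.000e-03  1.122e+00  7.950e-01] [-0.3661197  -0.22308389 -0.19136105]
```

View pics/w1.png

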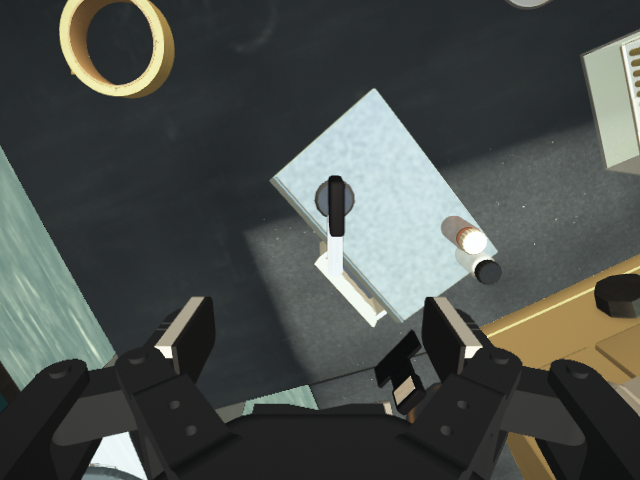

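```bash
python3 - <<'E'
from h import *
im=cv2.imread('pics/w1.png');save('c4',crop(im,260,80,420,340,3)[:, :]);save('c4b',crop(im,300,160,400,335,4)[:700,:])
E
```

```text
(no output)
```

View pics/c4.png

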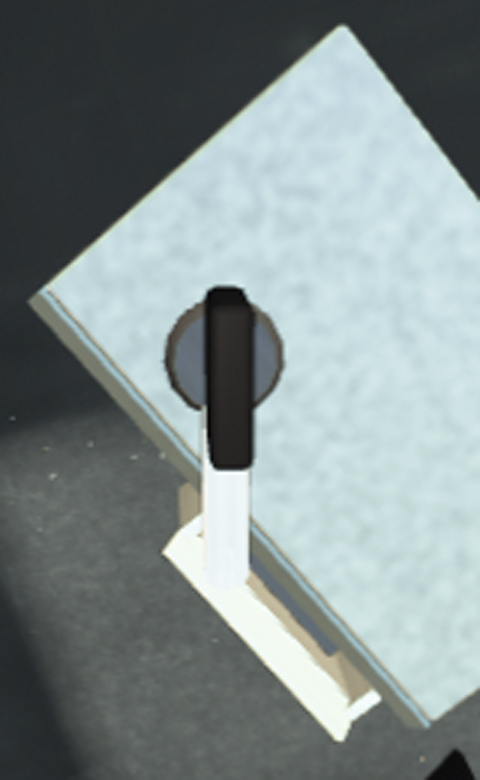

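```bash
python3 - <<'E'
from h import *
s=ld('w1');C=lambda x,y:(260+(x+.5)/3-.5,80+(y+.5)/3-.5)
W=lambda x,y,z:onz('wrist',C(x,y),z,s)
print('hub',W(224,355,.066), 'barTop ends z.108',W(230,304,.108),W(231,469,.108))
a,b=W(230,304,.108),W(231,469,.108);print('len',np.linalg.norm(a-b),'mid',(a+b)/2,'az',np.degrees(np.arctan2(*(a-b)[[1,0]])))
print('barwidth',np.linalg.norm(W(208,390,.108)-W(254,390,.108)))
C1=lambda x,y:(140+(x+.5)/5-.5,180+(y+.5)/5-.5)
print('tri barA',tri([ray('wrist',C(230,304),s),ray('top',C1(142,345))]));print('tri barB',tri([ray('wrist',C(231,469),s),ray('top',C1(262,372))]))
print('tri arm tip',tri([ray('wrist',C(226,588),s),ray('top',C1(388,420))]))
# riser top corners
bl=W(344,26,.06);fl=W(30,298,.05);fr=W(425,727,.05);print('bl',bl,'fl',fl,'fr',fr,np.linalg.norm(fl-fr))
u=(fl-fr)/np.linalg.norm(fl-fr);yaw=np.arctan2(-u[0],u[1]);print('yaw',yaw)
print('hub top view',onz('top',C1(217,367),.066))
o=np.array([.5054,.3352,0]);ex=np.array([np.cos(yaw),np.sin(yaw),0]);uy=np.array([-ex[1],ex[0],0])
print('fl pred',o-.06*ex+.095*uy,'fr pred',o-.06*ex-.095*uy,'bl pred',o+.06*ex+.095*uy)
k=(a+b)/2-o;print('keeper in riser',k@ex,k@uy)
print('lip ends z.06',W(165,552,.06),W(342,740,.06),W(200,522,.054),W(380,695,.054))
E
```

```text
hub [0.4674852  0.36737057 0.066     ] barTop ends z.108 [0.47343044 0.38718766 0.108     ] [0.46085374 0.34611809 0.108     ]
len 0.04295209836147311 mid [0.46714209 0.36665287 0.108     ] az 72.97387924171026
barwidth 0.011737109679107698
tri barA (array([0.47323811, 0.3868832 , 0.10580316]), [np.float64(0.0002021741438400784), np.float64(0.0002021741438401841)])
tri barB (array([0.46155497, 0.34288805, 0.09774998]), [np.float64(0.0011522152588551947), np.float64(0.0011522152588551628)])
tri arm tip (array([0.44543649, 0.29935395, 0.07138704]), [np.float64(0.0010333978041517562), np.float64(0.0010333978041517926)])
bl [0.52632889 0.4433902  0.06      ] fl [0.41658849 0.39940474 0.05      ] fr [0.49415211 0.21958505 0.05      ] 0.19583471342190556
yaw 0.4072293464547703
hub top view [0.46572406 0.36833405 0.066     ]
fl pred [0.41268035 0.39866706 0.        ] fr pred [0.48793304 0.22420493 0.        ] bl pred [0.52286696 0.44619507 0.        ]
keeper in riser -0.022671807922064583 0.044033399187515615
lip ends z.06 [0.43089054 0.31212627 0.06      ] [0.46589039 0.22993164 0.06      ] [0.44390385 0.3161646  0.054     ] [0.4824823  0.23869561 0.054     ]
```

Request:
arm_command(
  plan=[
    {"grip": 100, "x": -0.014, "y": 0.05, "z": 0.0135, "roll": -0.02},
    {"grip": 60, "x": -0.014, "y": 0.1, "z": 0.0135, "roll": -0.02},
    {"grip": 60, "x": -0.014, "y": 0.1535, "z": 0.0135, "roll": -0.02},
    {"grip": 60, "x": -0.014, "y": 0.1535, "z": 0.0135, "roll": -0.02},
    {"grip": 0, "x": -0.014, "y": 0.1535, "z": 0.0135, "roll": -0.02},
    {"grip": 0, "x": -0.014, "y": 0.1535, "z": 0.0135, "roll": -0.02},
    {"grip": 0, "x": -0.014, "y": 0.1535, "z": 0.0135, "roll": -0.02},
    {"grip": 0, "x": -0.014, "y": 0.1535, "z": 0.0135, "roll": -0.02},
    {"grip": 0, "x": -0.014, "y": 0.1535, "z": 0.0135, "roll": -0.02},
    {"grip": 0, "x": -0.014, "y": 0.1535, "z": 0.0135, "roll": -0.02},
  ],
)

```text
t: 3.75
position: [0.4676, 0.3688, 0.2543]
tcp_rot: [-1.049, 1.422, -1.423]
force: [-2.2, -0.6, 7.1]
gripper_width: 0.133
```

```bash
python3 - <<'E'
from h import *
s,im=shot('w2');print(s['t'],s['position'],s['q'].round(3),s['force'],s['moment'],s['gripper_width'])
save('t2',crop(grab_frame('top'),140,180,300,290,5))
E
```

```text
3.75 [0.46761365 0.36876578 0.2542848 ] [0.48  0.691 1.627 0.    0.819 0.776] [-2.21030335 -0.57227039  7.14940742] [-0.10656603  0.2115421  -0.15433797] 0.13292471900277422
```

View pics/w2.png

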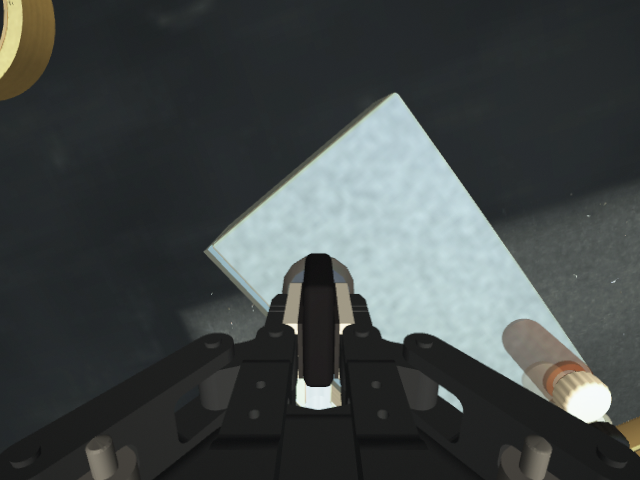

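Bar gripped: the opening is 11.3 mm on a bar of 12 mm. Now I'll turn it anticlockwise, which is negative roll.

Request:
arm_command(
  plan=[
    {"grip": 0, "x": 0, "y": 0, "z": 0, "roll": -0.18},
    {"grip": 0, "x": 0, "y": 0, "z": 0, "roll": -0.36},
    {"grip": 0, "x": 0, "y": 0, "z": 0, "roll": -0.54},
    {"grip": 0, "x": 0, "y": 0, "z": 0, "roll": -0.72},
    {"grip": 0, "x": 0, "y": 0, "z": 0, "roll": -0.9},
    {"grip": 0, "x": 0, "y": 0, "z": 0, "roll": -1.08},
    {"grip": 0, "x": 0, "y": 0, "z": 0, "roll": -1.26},
    {"grip": 0, "x": 0, "y": 0, "z": 0, "roll": -1.41},
    {"grip": 0, "x": 0, "y": 0, "z": 0, "roll": -1.41},
    {"grip": 0, "x": 0, "y": 0, "z": 0, "roll": -1.41},
  ],
)

```text
t: 5.1
position: [0.4658, 0.368, 0.2543]
tcp_rot: [-1.541, 0.361, -0.358]
force: [-6.3, -3.0, 12.7]
gripper_width: 0.127
```

```bash
python3 - <<'E'
from h import *
s,im=shot('w3');Rm=R.from_rotvec(s['tcp_rot']).as_matrix();print(s['t'],s['position'],s['q'].round(3),s['force'],s['moment'],s['gripper_width'],'jaw az',np.arctan2(Rm[1,2],Rm[0,2]),Rm.round(3).tolist())
E
```

```text
5.1 [0.4657869  0.36802046 0.25425602] [ 4.80e-01  6.90e-01  1.63e+00  1.00e-03  8.24e-01 -6.33e-01] [-6.32241849 -2.95523462 12.67414719] [-0.2887547   0.87110744 -0.38955982] 0.12673822092912884 jaw az 1.1125695550185477 [[0.897, -0.002, 0.442], [-0.442, -0.0, 0.897], [-0.002, -1.0, -0.001]]
```

View pics/w3.png

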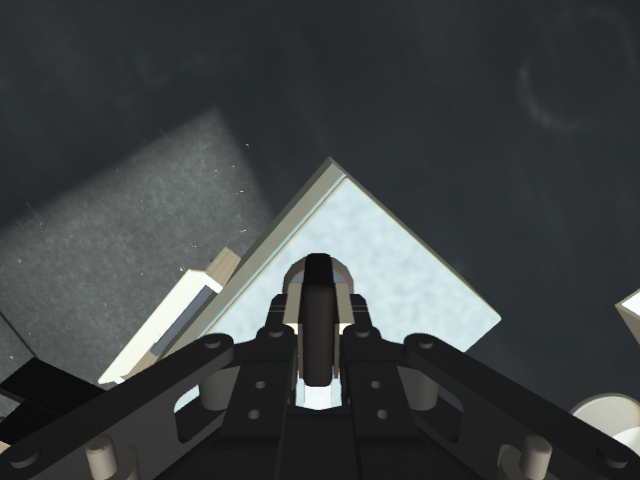

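Request:
arm_command(
  plan=[
    {"grip": 60, "x": 0, "y": 0, "z": 0, "roll": 0},
    {"grip": 60, "x": 0, "y": 0, "z": 0, "roll": 0},
    {"grip": 60, "x": 0, "y": 0, "z": 0, "roll": 0},
    {"grip": 60, "x": 0, "y": 0, "z": 0, "roll": 0},
    {"grip": 60, "x": 0, "y": -0.03, "z": 0, "roll": 0},
    {"grip": 60, "x": 0, "y": -0.08, "z": 0, "roll": 0},
    {"grip": 60, "x": 0, "y": -0.13, "z": 0, "roll": 0.18},
    {"grip": 60, "x": 0.037, "y": -0.13, "z": -0.057, "roll": 0.36},
    {"grip": 60, "x": 0.037, "y": -0.13, "z": -0.057, "roll": 0.54},
    {"grip": 60, "x": 0.037, "y": -0.13, "z": -0.057, "roll": 0.72},
    {"grip": 60, "x": 0.037, "y": -0.13, "z": -0.057, "roll": 0.72},
    {"grip": 60, "x": 0.037, "y": -0.13, "z": -0.057, "roll": 0.72},
  ],
)

```text
t: 6.65
position: [0.4752, 0.301, 0.381]
tcp_rot: [-1.371, 0.912, -0.912]
force: [-0.3, -0.4, -0.3]
gripper_width: 0.602
```

```bash
python3 - <<'E'
from h import *
s,im=shot('w4');Rm=R.from_rotvec(s['tcp_rot']).as_matrix();print(s['t'],s['position'],s['q'].round(3),s['force'],s['gripper_width'],'jaw az',np.arctan2(Rm[1,2],Rm[0,2]),Rm.round(3).tolist())
save('top4',crop(grab_frame('top'),140,180,300,290,5))
E
```

```text
6.65 [0.47521831 0.30096303 0.38104588] [ 0.366  0.473  1.617  0.     1.052 -0.031] [-0.30612981 -0.41494769 -0.30844001] 0.6020145274114505 jaw az 0.39673476729759805 [[0.386, -0.0, 0.922], [-0.922, -0.0, 0.386], [-0.0, -1.0, -0.0]]
```

View pics/w4.png

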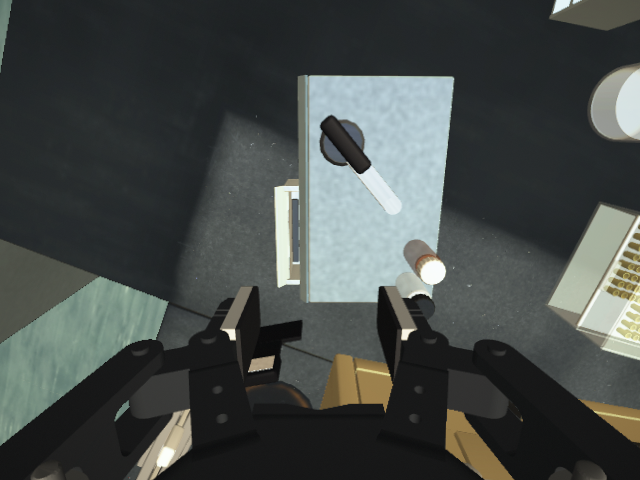

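View pics/top4.png

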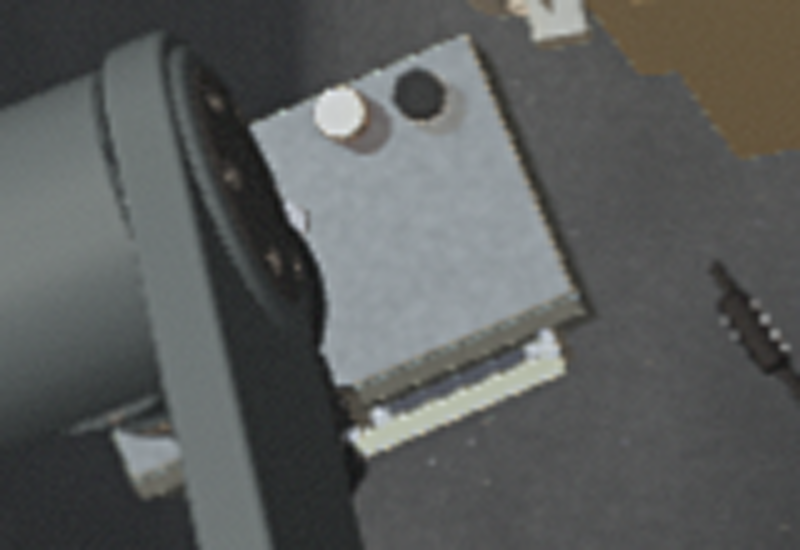

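The keeper now lies open: its arm points to (393,205) and the channel at (290,235) is uncovered. Next I'll measure the channel and riser precisely.

```bash
python3 - <<'E'
from h import *
im=cv2.imread('pics/w4.png');save('c5',crop(im,262,170,322,310,5))
E
```

```text
(no output)
```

View pics/c5.png

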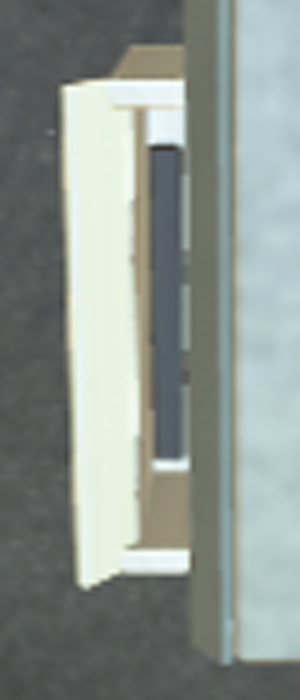

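```bash
python3 - <<'E'
from h import *
s=ld('w4');C=lambda x,y:(262+(x+.5)/5-.5,170+(y+.5)/5-.5)
W=lambda x,y,z:onz('wrist',C(x,y),z,s)
F=lambda x,y,z:onz('wrist',(x,y),z,s)
def az(a,b):
    d=a-b;return np.arctan2(-d[0],d[1])
P={'lipin+':W(136,112,.05),'lipin-':W(139,540,.05),'lipout+':W(63,88,.06),'lipout-':W(80,585,.06),'ris+':W(187,5,.05),'ris-':W(192,640,.05),'top+':W(236,5,.06),'top-':W(238,655,.06),
'chk+in':W(150,106,.054),'chk-in':W(160,550,.054),'bar+':W(165,148,.036),'bar-':W(165,460,.036)}
for k,v in P.items(): print(k,v.round(4))
for n in ['lipin','lipout','ris','top']: print(n,az(P[n+'+'],P[n+'-']))
fl,fr,bl,br=F(304,76,.06),F(309,303,.06),F(453,77,.06),F(436,301,.06)
print('fl bl fr',fl,bl,fr,'len front',np.linalg.norm(fl-fr),az(fl,fr),'depth',np.linalg.norm(bl-fl),np.arctan2((bl-fl)[1],(bl-fl)[0]))
yaw=0.385
for yaw in (.382,.395,.407):
    ex=np.array([np.cos(yaw),np.sin(yaw),0]);uy=np.array([-ex[1],ex[0],0])
    print(yaw,{k:((v@ex).round(4),(v@uy).round(4)) for k,v in P.items()})
E
```

```text
lipin+ [0.4431 0.3114 0.05  ]
lipin- [0.4723 0.2381 0.05  ]
lipout+ [0.4307 0.3123 0.06  ]
lipout- [0.4649 0.2302 0.06  ]
ris+ [0.4444 0.3315 0.05  ]
ris- [0.4888 0.2231 0.05  ]
top+ [0.4518 0.3358 0.06  ]
top- [0.4962 0.2284 0.06  ]
chk+in [0.4449 0.314  0.054 ]
chk-in [0.4762 0.2395 0.054 ]
bar+ [0.4501 0.3047 0.036 ]
bar- [0.4721 0.2492 0.036 ]
lipin 0.3798006459691441
lipout 0.39521772340730627
ris 0.38898072980843146
top 0.39198889849989615
fl bl fr [0.42141268 0.40017371 0.06      ] [0.52603949 0.44373485 0.06      ] [0.49691806 0.2260646  0.06      ] len front 0.18977630759435515 0.4091887266066578 depth 0.11333288035644783 0.3945193165592742
0.382 {'lipin+': (np.float64(0.5272), np.float64(0.1238)), 'lipin-': (np.float64(0.527), np.float64(0.0449)), 'lipout+': (np.float64(0.516), np.float64(0.1293)), 'lipout-': (np.float64(0.5172), np.float64(0.0403)), 'ris+': (np.float64(0.5359), np.float64(0.142)), 'ris-': (np.float64(0.5367), np.float64(0.0248)), 'top+': (np.float64(0.5444), np.float64(0.1432)), 'top-': (np.float64(0.5455), np.float64(0.0269)), 'chk+in': (np.float64(0.5299
[... 710 characters left out ...]
64(0.5327), np.float64(0.1081)), 'bar-': (np.float64(0.5316), np.float64(0.0484))}
0.407 {'lipin+': (np.float64(0.5301), np.float64(0.1106)), 'lipin-': (np.float64(0.528), np.float64(0.0317)), 'lipout+': (np.float64(0.5191), np.float64(0.1163)), 'lipout-': (np.float64(0.5181), np.float64(0.0274)), 'ris+': (np.float64(0.5393), np.float64(0.1285)), 'ris-': (np.float64(0.5372), np.float64(0.0114)), 'top+': (np.float64(0.5478), np.float64(0.1295)), 'top-': (np.float64(0.546), np.float64(0.0133)), 'chk+in': (np.float64(0.5329), np.float64(0.1122)), 'chk-in': (np.float64(0.5321), np.float64(0.0314)), 'bar+': (np.float64(0.5339), np.float64(0.1017)), 'bar-': (np.float64(0.5322), np.float64(0.042))}
```

Request:
arm_command(
  plan=[
    {"grip": 60, "x": 0.047, "y": 0, "z": -0.03, "roll": 0.08},
    {"grip": 60, "x": 0.094, "y": 0, "z": -0.061, "roll": 0.16},
    {"grip": 60, "x": 0.141, "y": 0, "z": -0.091, "roll": 0.24},
    {"grip": 60, "x": 0.188, "y": 0, "z": -0.122, "roll": 0.32},
    {"grip": 60, "x": 0.235, "y": 0, "z": -0.152, "roll": 0.4},
    {"grip": 60, "x": 0.282, "y": 0, "z": -0.182, "roll": 0.483},
    {"grip": 60, "x": 0.282, "y": 0, "z": -0.182, "roll": 0.483},
    {"grip": 60, "x": 0.282, "y": 0, "z": -0.182, "roll": 0.483},
    {"grip": 60, "x": 0.282, "y": 0, "z": -0.182, "roll": 0.483},
  ],
)

```text
t: 7.88
position: [0.4155, -0.0281, 0.3812]
tcp_rot: [-1.167, 1.273, -1.272]
force: [0.4, 0.9, -0.5]
gripper_width: 0.6
```

```bash
python3 - <<'E'
from h import *
s,im=shot('w5');Rm=R.from_rotvec(s['tcp_rot']).as_matrix();print(s['t'],s['position'],s['q'].round(3),s['force'],s['gripper_width'],'jaw az',np.arctan2(Rm[1,2],Rm[0,2]),Rm.round(3).tolist())
save('c6',crop(im,220,60,420,320,3))
E
```

```text
7.875 [ 0.4154967  -0.02810781  0.38117553] [-0.337  0.287  1.958  0.     0.897 -0.252] [ 0.40135546  0.8652005  -0.53882065] 0.5996172971493531 jaw az -0.0860318069847023 [[-0.086, -0.0, 0.996], [-0.996, 0.0, -0.086], [-0.0, -1.0, -0.0]]
```

View pics/w5.png

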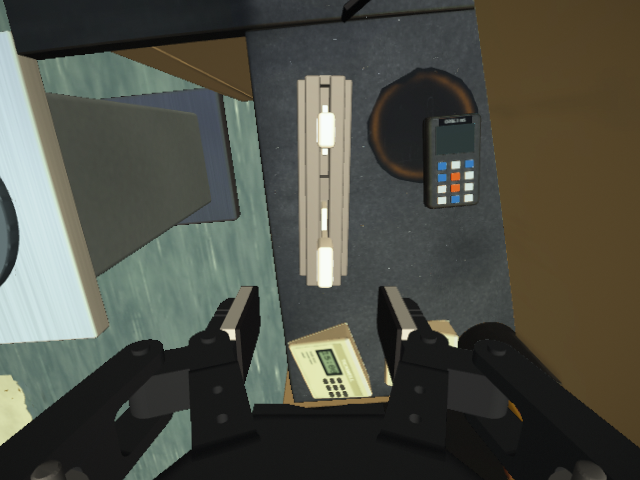

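View pics/c6.png

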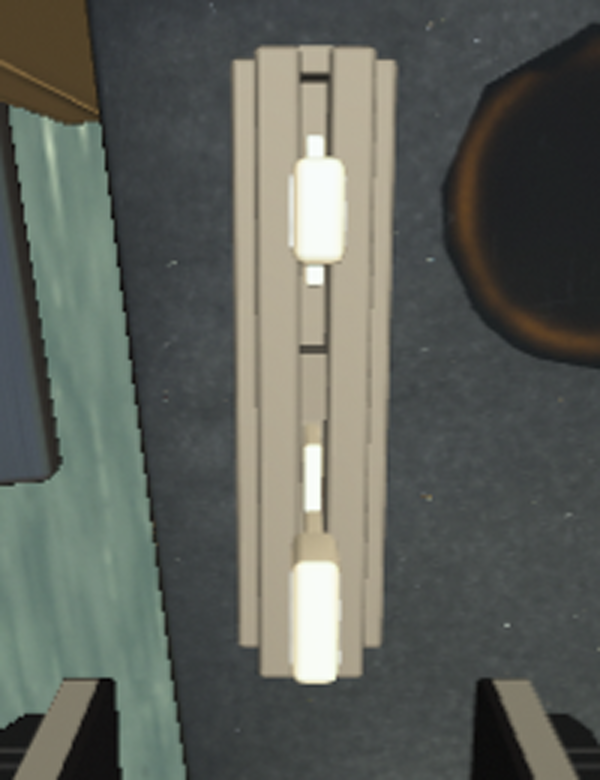

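The wide holder's grip-block top spans crop (292–340, 560–683), about frame (325,266), and the narrow one is at (326,130).

```bash
python3 - <<'E'
from h import *
s=ld('w5');C=lambda x,y:(220+(x+.5)/3-.5,60+(y+.5)/3-.5)
C2=lambda x,y:(310+(x+.5)/6-.5,240+(y+.5)/6-.5)
W=lambda x,y,z:onz('wrist',C(x,y),z,s)
a,b=W(316,561,.098),W(317,683,.098);l,r=W(293,620,.098),W(340,620,.098)
d=a-b;print(a,b,np.linalg.norm(d),'mid',(a+b)/2,'yaw',np.arctan2(-d[0],d[1]),'thick',np.linalg.norm(l-r),(l+r)/2)
for w,t in [((316,561),(502,222)),((317,683),(604,226))]:
    print(tri([ray('wrist',C(*w),s),ray('top',C2(*t))]))
# slot line via stand z .033
p,q=W(315,80,.033),W(313,430,.033);e=p-q;print('slot yaw',np.arctan2(-e[0],e[1]))
p,q=W(258,50,.033),W(260,675,.033);e=p-q;print('stand front edge yaw',np.arctan2(-e[0],e[1]),np.linalg.norm(e),p,q)
p,q=W(375,50,.033),W(362,675,.033);e=p-q;print('back edge yaw',np.arctan2(-e[0],e[1]),p,q)
E
```

```text
[ 0.41933181 -0.03983165  0.098     ] [ 0.41690563 -0.0730104   0.098     ] 0.03326733677002153 mid [ 0.41811872 -0.05642103  0.098     ] yaw -0.07299453381082764 thick 0.011950027345210272 [ 0.41818396 -0.05558059  0.098     ]
(array([ 0.41814965, -0.03811648,  0.10330388]), [np.float64(0.00123008585305008), np.float64(0.001230085853050097)])
(array([ 0.41619695, -0.06993995,  0.10465498]), [np.float64(0.0008320826980908243), np.float64(0.0008320826980909378)])
slot yaw -0.08756263423348769
stand front edge yaw -0.09262354156486 0.18742668191214612 [0.41482095 0.08807003 0.033     ] [ 0.39748563 -0.09855325  0.033     ]
back edge yaw -0.0882804088252539 [0.44701169 0.08529503 0.033     ] [ 0.43048691 -0.10140355  0.033     ]
```

Request:
arm_command(
  plan=[
    {"grip": 60, "x": 0.028, "y": 0.03, "z": 0.005, "roll": 0},
    {"grip": 60, "x": 0.028, "y": 0.08, "z": 0.005, "roll": 0},
    {"grip": 60, "x": 0.028, "y": 0.12, "z": 0.005, "roll": 0},
    {"grip": 60, "x": 0.028, "y": 0.141, "z": 0.005, "roll": 0},
    {"grip": 60, "x": 0.028, "y": 0.141, "z": 0.005, "roll": 0},
    {"grip": 0, "x": 0.028, "y": 0.141, "z": 0.005, "roll": 0},
    {"grip": 0, "x": 0.028, "y": 0.141, "z": 0.005, "roll": 0},
    {"grip": 0, "x": 0.028, "y": 0.141, "z": 0.005, "roll": 0},
    {"grip": 0, "x": 0.028, "y": 0.141, "z": 0.005, "roll": 0},
    {"grip": 0, "x": 0.028, "y": 0.141, "z": 0.005, "roll": 0},
    {"grip": 0, "x": 0.028, "y": 0.141, "z": 0.005, "roll": 0},
  ],
)

```text
t: 9.3
position: [0.418, -0.0576, 0.2413]
tcp_rot: [-1.165, 1.273, -1.276]
force: [-0.5, 1.4, 6.6]
gripper_width: 0.132
```

```bash
python3 - <<'E'
from h import *
s,im=shot('w6');Rm=R.from_rotvec(s['tcp_rot']).as_matrix();print(s['t'],s['position'],s['q'].round(3),s['force'],s['gripper_width'],'jaw az',np.arctan2(Rm[1,2],Rm[0,2]),Rm.round(3).tolist())
E
```

```text
9.3 [ 0.41797664 -0.05764868  0.24133674] [-0.403  0.585  2.07   0.     0.484 -0.315] [-0.4534081   1.38435066  6.61354515] 0.13228031903190318 jaw az -0.08901217072590223 [[-0.089, 0.002, 0.996], [-0.996, -0.001, -0.089], [0.0, -1.0, 0.002]]
```

View pics/w6.png

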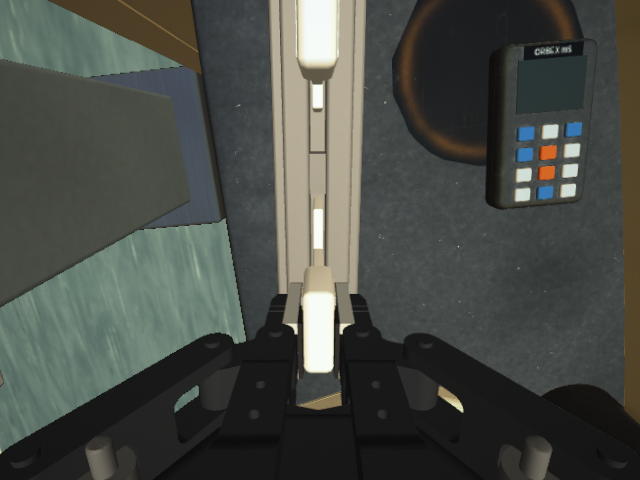

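Request:
arm_command(
  plan=[
    {"grip": 0, "x": 0, "y": -0.02, "z": 0, "roll": 0},
    {"grip": 0, "x": 0, "y": -0.05, "z": 0, "roll": 0},
    {"grip": 0, "x": 0, "y": -0.1, "z": 0, "roll": 0},
    {"grip": 0, "x": 0, "y": -0.14, "z": 0, "roll": 0},
    {"grip": 0, "x": -0.05, "y": -0.14, "z": 0.002, "roll": -0.08},
    {"grip": 0, "x": -0.1, "y": -0.14, "z": 0.004, "roll": -0.16},
    {"grip": 0, "x": -0.15, "y": -0.14, "z": 0.006, "roll": -0.24},
    {"grip": 0, "x": -0.2, "y": -0.14, "z": 0.008, "roll": -0.32},
    {"grip": 0, "x": -0.25, "y": -0.14, "z": 0.01, "roll": -0.4},
    {"grip": 0, "x": -0.3, "y": -0.14, "z": 0.012, "roll": -0.477},
    {"grip": 0, "x": -0.336, "y": -0.14, "z": 0.0146, "roll": -0.477},
    {"grip": 0, "x": -0.336, "y": -0.14, "z": 0.0146, "roll": -0.477},
    {"grip": 0, "x": -0.336, "y": -0.14, "z": 0.0146, "roll": -0.477},
    {"grip": 0, "x": -0.336, "y": -0.14, "z": 0.0146, "roll": -0.477},
  ],
)

```text
t: 11.1
position: [0.4621, 0.2745, 0.3803]
tcp_rot: [-1.368, 0.92, -0.92]
force: [-0.5, -0.4, -0.8]
gripper_width: 0.126
```

```bash
python3 - <<'E'
from h import *
s,im=shot('w7');Rm=R.from_rotvec(s['tcp_rot']).as_matrix();print(s['t'],s['position'],s['q'].round(3),s['force'],s['gripper_width'],'jaw az',np.arctan2(Rm[1,2],Rm[0,2]),Rm.round(3).tolist())
save('c7',crop(im,240,140,400,390,3));save('sc7',crop(grab_frame('scene'),170,140,430,340,3))
save('top7',grab_frame('top'))
E
```

```text
11.1 [0.46207278 0.2745336  0.3802697 ] [ 0.328  0.442  1.679 -0.     1.021 -0.058] [-0.53126386 -0.37168636 -0.84741213] 0.12593876367273302 jaw az 0.38665685928576 [[0.377, -0.001, 0.926], [-0.926, -0.0, 0.377], [0.0, -1.0, -0.001]]
```

View pics/w7.png

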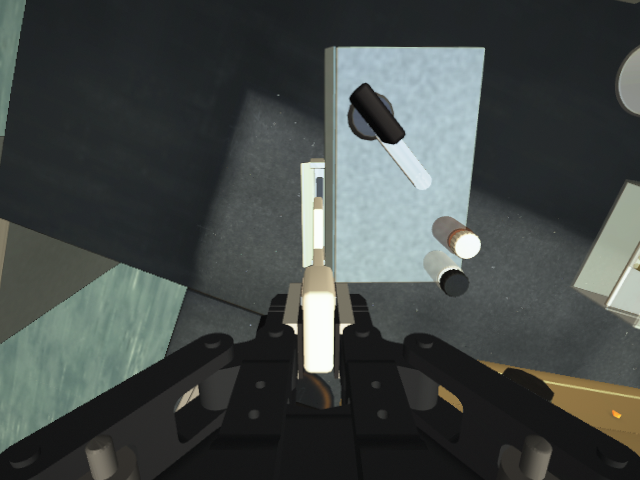

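View pics/c7.png

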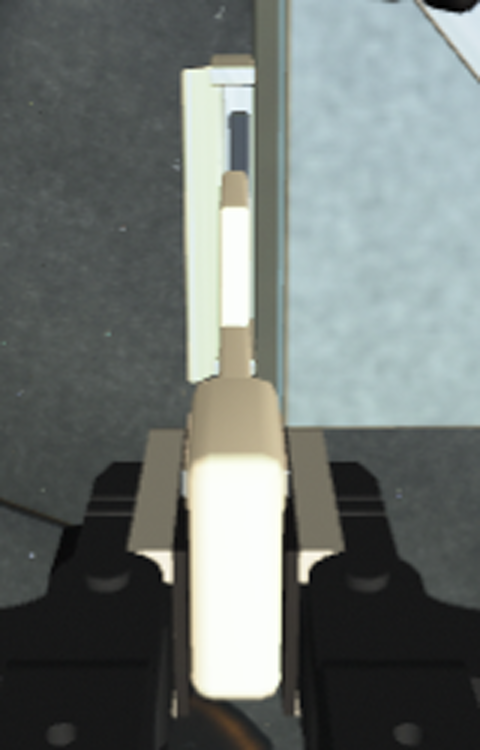

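View pics/sc7.png

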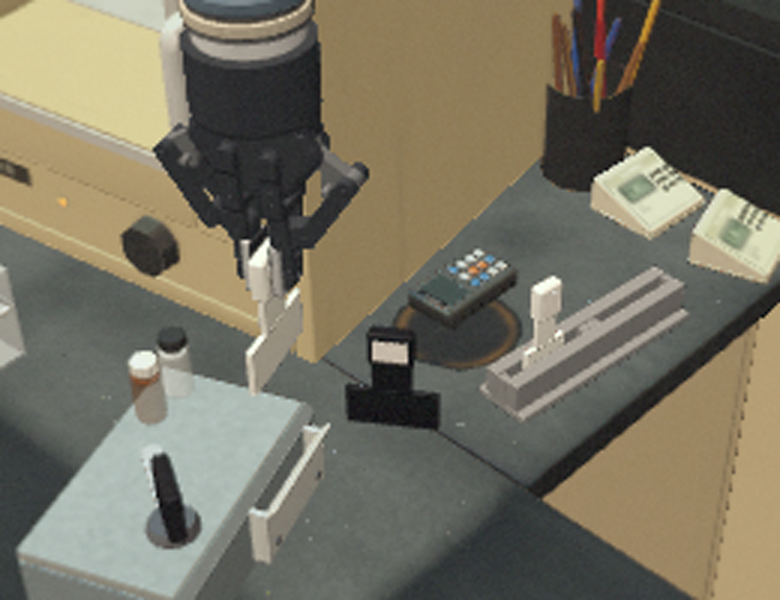

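```bash
python3 - <<'E'
from h import *
s=ld('w7');C=lambda x,y:(240+(x+.5)/3-.5,140+(y+.5)/3-.5)
Rm=R.from_rotvec(s['tcp_rot']).as_matrix()
W=lambda x,y,z:onz('wrist',C(x,y),z,s)
def tl(P): return (Rm.T@(P-s['position'])).round(4)
z0=s['position'][2]-.2413+.008
print('block ends',tl(W(235,455,z0+.09)),tl(W(236,698,z0+.09)),'sides',tl(W(192,580,z0+.09)),tl(W(284,580,z0+.09)))
print('foot end +y top',tl(W(235,207,z0+.034)),'sides',tl(W(222,260,z0+.034)),tl(W(249,260,z0+.034)),'foot bottom end',tl(W(235,172,z0)))
print('lipin',W(222,90,.05),'ris',W(255,90,.05),'chk+in',W(235,84,.054),'lipout',W(183,72,.06),W(193,382,.06))
yaw=.392;ex=np.array([np.cos(yaw),np.sin(yaw),0]);uy=np.array([-ex[1],ex[0],0])
for n,P in dict(lipin=W(222,90,.05),ris=W(255,90,.05),risb=W(257,350,.05),chk=W(235,84,.054),lo=W(183,72,.06),lo2=W(193,382,.06),tcp=s['position']).items(): print(n,(P@ex).round(4),(P@uy).round(4))
E
```

```text
block ends [-0.0184  0.1433 -0.0005] [ 0.0151  0.1433 -0.0004] sides [-0.0018  0.1433 -0.0057] [-0.0018  0.1433  0.0054]
foot end +y top [-0.0358  0.1993 -0.0005] sides [-0.0269  0.1993 -0.0027] [-0.0269  0.1993  0.0018] foot bottom end [-0.0354  0.2333 -0.0006]
lipin [0.44247743 0.31070595 0.05      ] ris [0.45099303 0.31417114 0.05      ] chk+in [0.44506708 0.31397008 0.054     ] lipout [0.43073844 0.31221908 0.06      ] [0.46582408 0.23042429 0.06      ]
lipin 0.5276 0.1181
ris 0.5368 0.118
risb 0.5374 0.0412
chk 0.5313 0.1201
lo 0.5173 0.124
lo2 0.5185 0.035
tcp 0.5319 0.0772
```

Request:
arm_command(
  plan=[
    {"grip": 0, "x": -0.0015, "y": 0.03, "z": 0.001, "roll": -0.005},
    {"grip": 0, "x": -0.0015, "y": 0.06, "z": 0.001, "roll": -0.005},
    {"grip": 0, "x": -0.0015, "y": 0.08, "z": 0.001, "roll": -0.005},
    {"grip": 0, "x": -0.0015, "y": 0.08, "z": 0.001, "roll": -0.005},
    {"grip": 0, "x": -0.0015, "y": 0.08, "z": 0.001, "roll": -0.005},
  ],
)

```text
t: 11.88
position: [0.4632, 0.2772, 0.3009]
tcp_rot: [-1.369, 0.915, -0.916]
force: [1.1, 0.3, -0.4]
gripper_width: 0.129
```

```bash
python3 - <<'E'
from h import *
s,im=shot('w8');Rm=R.from_rotvec(s['tcp_rot']).as_matrix();print(s['t'],s['position'],s['force'],s['gripper_width'],'jaw az',np.arctan2(Rm[1,2],Rm[0,2]),Rm.round(3).tolist())
save('c8',crop(im,240,100,400,350,3));save('sc8',crop(grab_frame('scene'),230,240,310,320,8))
yaw=.392;ex=np.array([np.cos(yaw),np.sin(yaw),0]);uy=np.array([-ex[1],ex[0],0]);print(s['position']@ex,s['position']@uy)
E
```

```text
11.875 [0.46316374 0.27724522 0.30093216] [ 1.1421866   0.33603299 -0.3902889 ] 0.12873284382368105 jaw az 0.392464050544074 [[0.382, 0.001, 0.924], [-0.924, 0.0, 0.382], [0.0, -1.0, 0.001]]
0.5339493615265116 0.07926938500088967
```

View pics/c8.png

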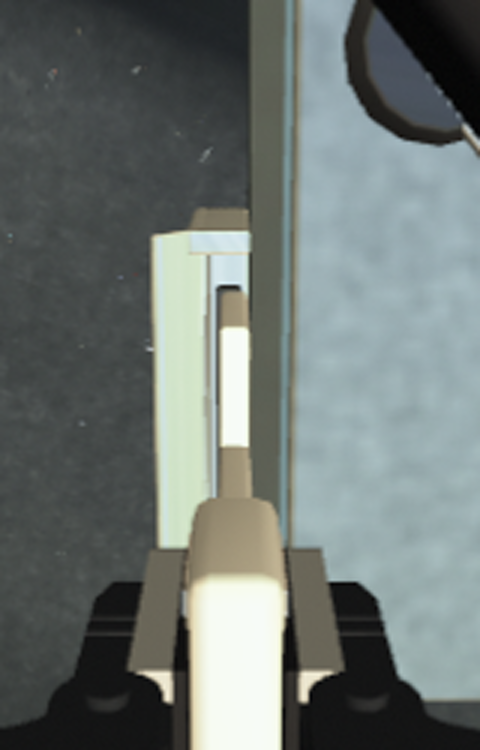

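View pics/sc8.png

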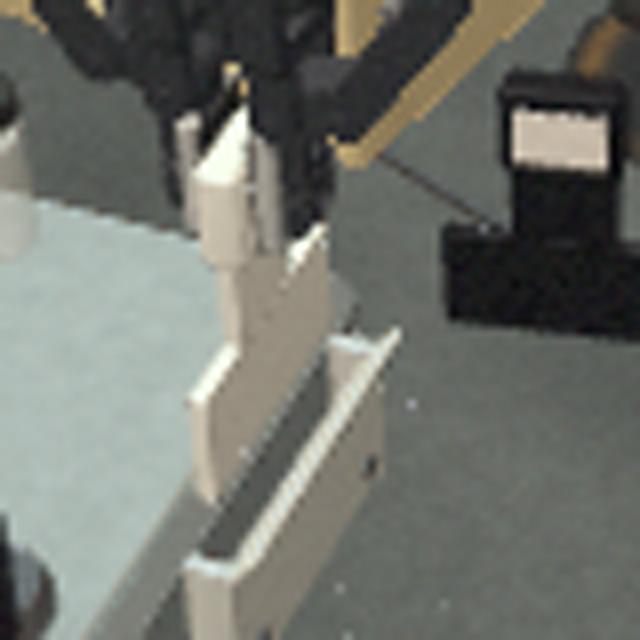

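Request:
arm_command(
  plan=[
    {"grip": 0, "x": 0, "y": 0, "z": -0.001, "roll": 0},
    {"grip": 0, "x": 0, "y": 0.008, "z": -0.001, "roll": 0},
    {"grip": 0, "x": 0, "y": 0.015, "z": -0.001, "roll": 0},
    {"grip": 0, "x": 0, "y": 0.02, "z": -0.001, "roll": 0},
    {"grip": 0, "x": 0, "y": 0.025, "z": -0.001, "roll": 0},
    {"grip": 0, "x": 0, "y": 0.028, "z": -0.001, "roll": 0},
    {"grip": 0, "x": 0, "y": 0.028, "z": -0.001, "roll": 0},
  ],
)

```text
t: 12.85
position: [0.4617, 0.277, 0.2719]
tcp_rot: [-1.37, 0.915, -0.915]
force: [-0.1, 0.4, -0.4]
gripper_width: 0.13
```

```bash
cat > chk.py <<'E'
from h import *
import sys
n=sys.argv[1]
s,im=shot('w'+n);Rm=R.from_rotvec(s['tcp_rot']).as_matrix();print(s['t'],s['position'],s['force'],s['moment'],s['gripper_width'],'jaw az',np.arctan2(Rm[1,2],Rm[0,2]),Rm.round(3).tolist())
save('c'+n,crop(im,240,100,400,350,3));save('sc'+n,crop(grab_frame('scene'),220,240,320,320,8))
yaw=.392;ex=np.array([np.cos(yaw),np.sin(yaw),0]);uy=np.array([-ex[1],ex[0],0]);print(s['position']@ex,s['position']@uy)
E
python3 chk.py 9
```

```text
12.85 [0.46171548 0.27698689 0.27192291] [-0.07924216  0.42629146 -0.3949271 ] [-0.01320215  0.00568111 -0.01497351] 0.12960918408255678 jaw az 0.3929572703708314 [[0.383, -0.001, 0.924], [-0.924, -0.0, 0.383], [-0.0, -1.0, -0.001]]
0.5325122707320836 0.07958394542827857
```

View pics/sc9.png

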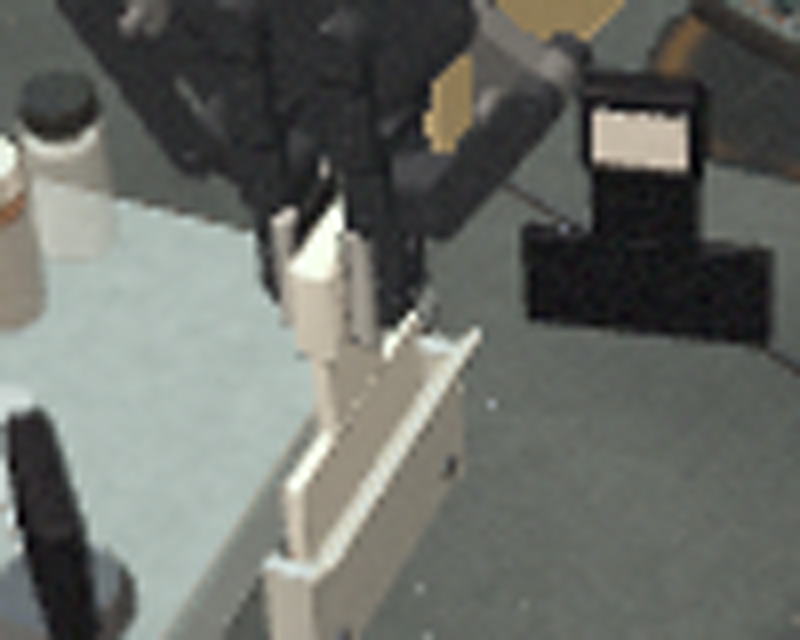

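View pics/c9.png

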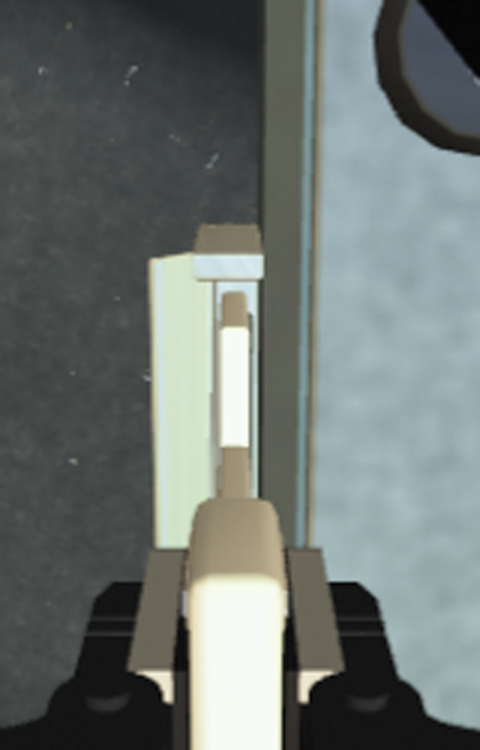

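The foot is in the channel with clearance on both sides and no contact force yet (bottom estimated at about 39 mm). Now I'll press down in small steps.

Request:
arm_command(
  plan=[
    {"grip": 0, "x": 0, "y": 0.002, "z": 0, "roll": 0},
    {"grip": 0, "x": 0, "y": 0.004, "z": 0, "roll": 0},
    {"grip": 0, "x": 0, "y": 0.006, "z": 0, "roll": 0},
    {"grip": 0, "x": 0, "y": 0.006, "z": 0, "roll": 0},
    {"grip": 0, "x": 0, "y": 0.006, "z": 0, "roll": 0},
  ],
)

```text
t: 13.58
position: [0.4618, 0.2771, 0.2665]
tcp_rot: [-1.369, 0.915, -0.915]
force: [0.1, -0.3, 4.1]
gripper_width: 0.132
```

Request:
arm_command(
  plan=[
    {"grip": 0, "x": 0, "y": 0.002, "z": 0, "roll": 0},
    {"grip": 0, "x": 0, "y": 0.004, "z": 0, "roll": 0},
    {"grip": 0, "x": 0, "y": 0.004, "z": 0, "roll": 0},
    {"grip": 0, "x": 0, "y": 0.004, "z": 0, "roll": 0},
  ],
)

```text
t: 14.08
position: [0.4619, 0.2771, 0.2625]
tcp_rot: [-1.369, 0.915, -0.915]
force: [-0.4, -0.4, 7.2]
gripper_width: 0.13
```

Request:
arm_command(
  plan=[
    {"grip": 0, "x": 0, "y": 0.001, "z": 0, "roll": 0},
    {"grip": 0, "x": 0, "y": 0.002, "z": 0, "roll": 0},
    {"grip": 0, "x": 0, "y": 0.002, "z": 0, "roll": 0},
    {"grip": 0, "x": 0, "y": 0.002, "z": 0, "roll": 0},
  ],
)

```text
t: 14.58
position: [0.4619, 0.2771, 0.2613]
tcp_rot: [-1.369, 0.914, -0.915]
force: [-1.4, -1.6, 11.9]
gripper_width: 0.129
```

Request:
arm_command(
  plan=[
    {"grip": 0, "x": 0, "y": 0.001, "z": 0, "roll": 0},
    {"grip": 0, "x": 0, "y": 0.002, "z": 0, "roll": 0},
    {"grip": 0, "x": 0, "y": 0.002, "z": 0, "roll": 0},
    {"grip": 0, "x": 0, "y": 0.002, "z": 0, "roll": 0},
  ],
)

```text
t: 15.08
position: [0.4619, 0.2771, 0.2612]
tcp_rot: [-1.368, 0.914, -0.916]
force: [-4.4, -1.0, 24.8]
gripper_width: 0.127
```

The stop is firm: z held at 0.2612 while the force jumped to 25 N. I'll check the pictures and that the reading is steady.

```bash
python3 chk.py 10; python3 - <<'E'
from h import *
s=state();print(s['t'],s['position'],s['force'],np.abs(s['dq']).max())
C=lambda x,y:(240+(x+.5)/3-.5,100+(y+.5)/3-.5)
E
```

```text
15.075 [0.46186781 0.27710128 0.26116225] [-4.37552507 -1.0452546  24.75439334] [-0.42453088  0.97898747 -0.00858443] 0.12746800536559938 jaw az 0.39328875542564773 [[0.383, 0.002, 0.924], [-0.924, 0.001, 0.383], [0.0, -1.0, 0.002]]
0.5326967406851987 0.07963145793753747
15.175 [0.4618378  0.27709188 0.26115011] [-4.27606589 -1.87970522 24.6408214 ] 0.0016311183202079719
```

View pics/sc10.png

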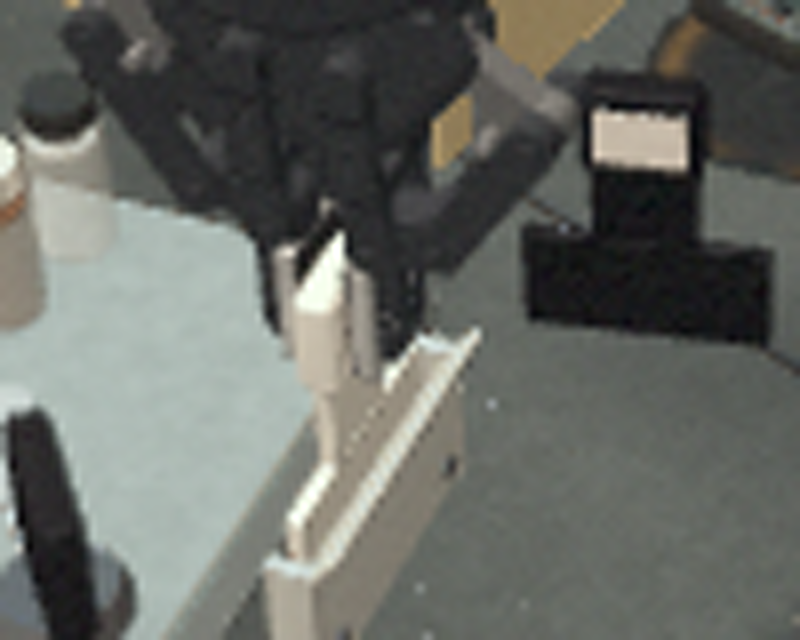

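View pics/w10.png

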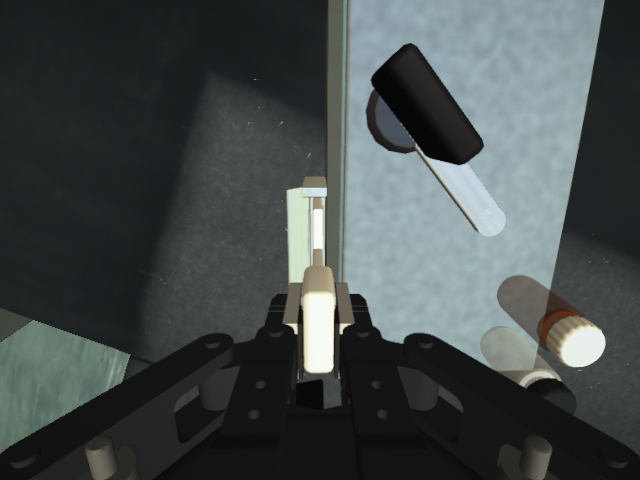

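```bash
python3 - <<'E'
from h import *
print(job_done()); s=state();print(s['t'],s['position'],s['force'],s['gripper_width'])
E
```

```text
the job is handed in; nothing more can be done
None
the job is handed in; nothing more can be done
```

The keeper is open and the wide holder is seated. I handed the job in at about 15.2 s with the fingers still gripping the holder and pressing it home. No verdict was reported.

- **Keeper:** I gripped the bar and turned it 1.41 rad anticlockwise. After I let go, the pictures show it staying at the open side, with its arm clear of the channel.
- **Holder:** I took the white wide-footed holder from the slot at the stand's right (-y) end and lowered its foot into the channel without touching the sides.
- **Seating force:** The force rose from 4 N to 7 N on the spring. It then jumped to 12 N and 25 N while the height stayed at 0.261 m, which is the firm stop and where I expected home to be.
- **Position:** The holder is within about 1 mm of the channel centre across and along, and upright. The arm was still, with about 25 N of push and the gripper reading about 11 mm on the 12 mm grip block.
- **Other objects:** The pictures show the narrow holder, vials, timers, calculator and black decoy where they were.

**Disagreements:**
- The wrist and top views differ by about 2 mm on points of the riser.
- Two-view heights were off from the text: 5–7 mm high on the holder's top, and 2–10 mm low on the keeper bar's two ends. I used the text's heights, and the grips and the stop agreed with them.
- My first move call was refused because its rows lacked some fields; nothing moved.

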